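Hold the spring cap down on the brass stop collar

ROBOT

A 7-joint arm with a two-finger parallel gripper is mounted at the origin on the work surface. World frame = base frame: x ahead of the robot, y to its left, z up, the work surface at z = 0. Lengths are in m, angles in rad, forces in N, time in s.
With the tool pointing down it reaches from about 0.425 to 0.875 m from the base axis. Payload 9.9 kg.
Tool frame: the origin (TCP) lies midway between the tips of the shut fingers; the grasp point (between the pads) lies 19 mm behind it; z points along the fingers, y is the line along which they close (so a half turn about z gives the same grasp; the last joint's range is limited). The gripper opens to 85 mm and grips with 20 to 120 N. Pads are 22 mm wide; open, the fingers measure 114 mm over their backs; the gripper's body (76 mm by 85 mm) begins 54 mm behind the grasp point. The pads swing forward as they close: fully open they stand 13 mm farther back than shut.
Start: joints at [1.168, 0.576, 0.025, 1.437, -0.015, 1.129, -0.057], TCP at [0.212, -0.641, 0.231] pointing down, gripper open.
Joint ranges: [-2.76, 2.76], [-0.34, 2.15], [-1.52, 1.57], [0.19, 2.46], [-1.09, 4.23], [0.17, 1.99], [-2.82, 2.82]. Speed limits (rad/s): [2.22, 2.22, 3.01, 3.01, 3.14, 3.14, 3.14].

INTERFACE

Orientations are given as a unit quaternion [w, x, y, z].
In Python, from plant import bot gives the robot as it stands. The module is installed in compiled form; this text tells all that it offers.
- The arm moves only by the tool servo_tool, never from a script. Its argument "deltas" is a list of rows, each a list of 3 entries, a list of its own where there are three numbers: the closure in counts, from 0 (fully open) to 255 (shut), then the shift along the world's x, y, z in m, then the turn, a rotation vector about the world's x, y, z in degrees. A call has 1 to 20 rows; each row shifts and turns the commanded pose from where the row before left it; what a row does not reach is not made up. A row lasts 1/10 s, in which the tool goes at most 50 mm and 8.59 degrees, less where a joint would pass 70% of its speed; a pose out of reach is approached as far as the arm can. A call with a gripper value outside its range is refused whole. The fingers move at their own pace and stop on an object; "newtons" is the grip in N (left out, the last holds). Time passes only in rows, so rows that do not move let the fingers close. It gives the time, the measured TCP pose, the force, the opening and the grip force at its end, in the units of the state.
- bot.get_obs(): the state, without advancing time (a new reading comes with each control period).
- bot.grab_frame(name): name is "scene" or "top" or "wrist"; returns the picture (420x560x3 uint8, red, green, blue); there is no depth.
- bot.camera_info(name): a dict with "mtx" (3x3 intrinsics, pixels), "position" and "orientation" of the camera in the world. Camera axes: x right, y up, looking along -z (the intrinsics and any distortion apply to the point x, -y, -z); pixel columns grow to the right and rows downward; lengths in m; the calibration is good to about 2 mm. A picture is of the moment at which its call begins: read the wrist's pose just before it. camera_info takes no time and is no camera call; for the wrist camera it gives the pose at the moment of the call.
- bot.job_done(): hands the job in; it is judged then, once.
Trained networks look in the newest picture that a camera, given by its name, has taken for a name from the list of things; names that differ only in an ending like _2 or _b are one class to them, and where a whole thing is asked for, a point or a joint stands for the part that bears it (a point fixed in the world has none). Each returns a list of dicts, best first, with "p" (0 to 1); they miss things now and then, are a little off and sometimes report something else, mostly with a low value. They report only what shows in the picture. A call takes as long as a camera call. They do not tell look-alikes from the thing itself.
- bot.spot_in(thing, camera): "at" ([x, y, z] in m, in the coordinates of the camera as it stood for that picture, good to about 4 mm: the middle of the surface that is visible of it).
- bot.cut_out(thing, camera): "mask" (420x560 bool, what is visible of it).
- bot.mark_of(thing, camera): "at" ([x, y, z] in m, in the coordinates of the camera as it stood for that picture, good to about 4 mm: a listed point, or the origin of a listed thing).
The state is a dict: "time_s": time; "joint_positions": joint angles; "dq": joint speeds; "tau": joint torques, N m; "ee_pos": TCP position; "ee_rot": TCP orientation; "contact_force": force on the tool from outside, world axes, zero at the start; "torque": the same for the moment, N m; "grip_width": finger opening in m; "grip_force": force on a finger pad.
Only numpy, scipy, OpenCV 4.12 (cv2) and the standard library are available. Lean on these libraries where they do the work, as an engineer would, in place of code of your own. Each camera call takes 0.05 s, during which the arm holds its last target. There are 200 camera calls.

TASK

On the blue jig, find which of the two sprung plungers stands in the brass stop collar, set the loose aluminium cap over that plunger (open side down) and press it down against the spring until its rim sits flat on the brass collar. Finish while holding it there, firmly seated so that a circlip could be fitted, but without forcing it (no more than about 3 kg of push on the collar). Leave the plunger in the red collar and the things lying around the jig alone.

Things in the scene. Friction and masses are not known exactly. Their poses are not given: they have to be found in the camera images.
- cap: Loose turned aluminium spring cap, 0.09 to 0.17 kg, round about its own z axis, 58 mm high, standing on the bench open side down. Origin: centre of its lower rim, z up. From 0 to 25 mm up: a skirt of 48 mm outer diameter, hollow from below (bore 32 mm diameter, 20 mm deep, then a 5 mm roof). From 25 to 58 mm up: a solid gripping hub of 30 mm diameter with thin black bands.
- jig: Fixed blue jig plate, 120 mm (its x) by 240 mm (its y) by 12 mm thick, lying on the bench. Origin: centre of its underside, z up. It carries two plungers 120 mm apart along its y.
- nest_left (a point): Point on the plunger axis on the jig plate's upper face, at +60 mm along the jig's y: the foot of plunger_left.
- nest_right (a point): The same for plunger_right, at -60 mm along the jig's y.
- plunger_left (a joint): Travel (m) of the sprung steel plunger at nest_left: 0 released, growing as it is pressed straight down, at most 0.026. Its head is 22 mm wide, tapered to 14 mm at the top, which is 75 mm above the bench when released. The spring gives about 3.5 N at first touch plus 350 N/m. It is down about 0.019 (spring 10 N) when the cap sits on the brass collar.
- plunger_right (a joint): The same for the plunger at nest_right; both plungers are alike. A cap merely laid on a plunger stays up.
- collar_brass: Brass stop collar, a fixed ring of 60 mm outer and 30 mm inner diameter, 24 mm high, standing on the jig plate around one of the two plungers (left or right, changes from start to start). Its flat top, 36 mm above the bench, is the hard stop for the cap's rim. Origin: centre of its underside, z up.
- brass_top (a point): Centre of the brass collar's top face, 36 mm above the bench, on the axis of the plunger to use.
- collar_red: Red stop collar, a fixed ring of 60 mm outer and 30 mm inner diameter, 32 mm high, around the other plunger, which is not to be used. Origin: centre of its underside.
- screwdriver: Loose screwdriver with a yellow handle lying beyond the jig; leave it alone. It lies along its own x.
- grease_jar: Loose jar with a green cap, 54 mm diameter, 70 mm high, standing beyond the cap; leave it alone. Origin: centre of its underside.
- wrench: Loose steel wrench lying to the right of the jig (on its -y side); leave it alone. It lies along its own x.
Mind the look-alikes: they are no part of the job. Several things have the shape of the cap; the one meant has the colours described above.

How it is judged:
By the outcome, as a careful person would: the job done as asked, in the order asked, and still so for the second after the job is handed in, while the arm keeps its last pose, push and grip.
It also fails if it takes over 40 s, if anything falls off the work surface, if the arm or the gripper's body presses on something with over 40 N, if the wrist force passes 120 N, or if a joint passes its speed limit or range.

## Working session

There is one attempt and no reset: what is moved stays moved. The work goes in short steps, Python scripts to look and compute and a tool call to move; the robot and the scene stay as the last step left them, time stands still between calls to the robot, and variables do not carry over. Pictures are saved under pics/ and viewed, at most 10 in all, crops included, and the job is handed in when it is done.

Besides the shell and the picture viewer there is one more tool, called after "Emit:" as name(argument=value, ...) on one line, values as JSON. servo_tool: Moves the arm, as the interface text tells. Its arguments: {"type":"object","properties":{"deltas":{"type":"array"},"newtons":{"type":"number"}},"required":["deltas"]}

```bash
mkdir -p pics
cat > h.py <<'E'
import numpy as np, cv2
from plant import bot
from scipy.spatial.transform import Rotation as R
def w(cam,p,ci=None):
    ci=ci or bot.camera_info(cam); q=ci['orientation']
    return R.from_quat([q[1],q[2],q[3],q[0]]).apply(p)+np.array(ci['position'])
def ray(cam,u,v,z,ci=None):
    ci=ci or bot.camera_info(cam); q=ci['orientation']; d=np.linalg.inv(ci['mtx'])@[u,v,1]
    d=R.from_quat([q[1],q[2],q[3],q[0]]).apply([d[0],-d[1],-d[2]]); o=np.array(ci['position'])
    return o+d*(z-o[2])/d[2]
def pix(cam,P,ci=None):
    ci=ci or bot.camera_info(cam); q=ci['orientation']
    c=R.from_quat([q[1],q[2],q[3],q[0]]).inv().apply(np.array(P)-ci['position']); u=np.array(ci['mtx'])@[c[0],-c[1],-c[2]]
    return u[:2]/u[2]
E
python3 - <<'E'
from h import *
np.set_printoptions(precision=4,suppress=True)
ims=[]
for c in ['scene','top']:
    im=bot.grab_frame(c); cv2.imwrite(f'pics/{c}0.png',im[:,:,::-1])
    print(c,{k:v for k,v in bot.camera_info(c).items()})
    for t in ['cap','collar_brass','collar_red','brass_top','nest_left','nest_right','jig','grease_jar','screwdriver','wrench']:
        for d in bot.mark_of(t,c): 
            P=w(c,d['at']); print(c,t,round(d['p'],2),P,pix(c,P).round())
print(bot.get_obs())
E
```

```text
scene {'mtx': array([[533.0925,   0.    , 268.8906],
       [  0.    , 533.0925, 196.3557],
       [  0.    ,   0.    ,   1.    ]]), 'position': array([ 1.4921, -0.2777,  0.8472]), 'orientation': array([0.7232, 0.3332, 0.2591, 0.5467])}
scene cap 0.93 [ 0.4996  0.2359 -0.001 ] [361. 174.]
scene cap 0.83 [ 0.6251  0.1289 -0.0003] [340. 213.]
scene cap 0.74 [ 0.5913  0.2245 -0.0009] [371. 197.]
scene cap 0.57 [0.5955 0.3313 0.0027] [412. 189.]
scene collar_brass 0.97 [ 0.4869 -0.0644  0.0119] [247. 188.]
scene collar_red 0.87 [ 0.5141 -0.1776  0.0138] [203. 203.]
scene brass_top 0.87 [ 0.4858 -0.0661  0.032 ] [246. 182.]
scene nest_left 0.68 [ 0.4869 -0.0642  0.011 ] [247. 188.]
scene nest_right 0.83 [ 0.5145 -0.1773  0.0077] [204. 205.]
scene jig 0.8 [ 0.5022 -0.1279 -0.0026] [223. 201.]
scene grease_jar 0.84 [0.7395 0.1795 0.0035] [380. 240.]
scene screwdriver 0.77 [ 0.7221 -0.1601  0.0019] [229. 267.]
scene wrench 0.6 [ 0.5054 -0.4145  0.0006] [103. 223.]
top {'mtx': array([[396.8864,   0.    , 282.7672],
       [  0.    , 396.8864, 209.4707],
       [  0.    ,   0.    ,   1.    ]])
[... 1043 characters left out ...]
.]
top screwdriver 0.2 [ 0.5133 -0.1816  0.0122] [336. 252.]
top wrench 0.77 [ 0.5033 -0.4133  0.0002] [430. 257.]
top wrench 0.71 [ 0.5019 -0.1215  0.0007] [310. 258.]
{'time_s': 1.1, 'joint_positions': array([ 1.1682,  0.5757,  0.0249,  1.4371, -0.015 ,  1.1291, -0.0565]), 'dq': array([-0.0001, -0.0011, -0.0001,  0.0008,  0.0002,  0.0012, -0.0014]), 'tau': array([  0.0012, -76.5523,   2.2489, -28.6301,   0.0154,   0.0029,
        -0.0001]), 'ee_pos': array([ 0.2116, -0.641 ,  0.2313]), 'ee_rot': array([-0.    ,  0.9873,  0.1587, -0.    ]), 'contact_force': array([ 0.1149, -0.1449, -0.8307]), 'torque': array([ 0.0218, -0.0386, -0.0107]), 'grip_force': 0.0, 'grip_width': 0.08515456545898312}
```

View pics/scene0.png

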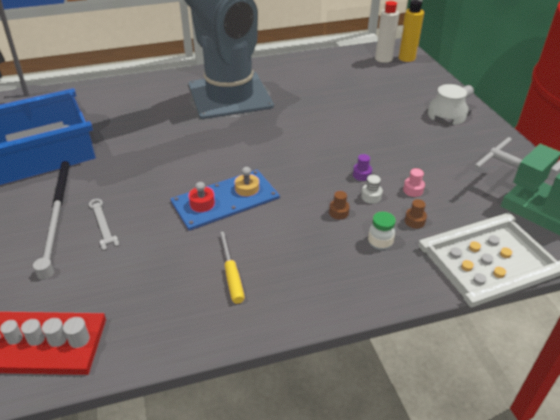

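View pics/top0.png

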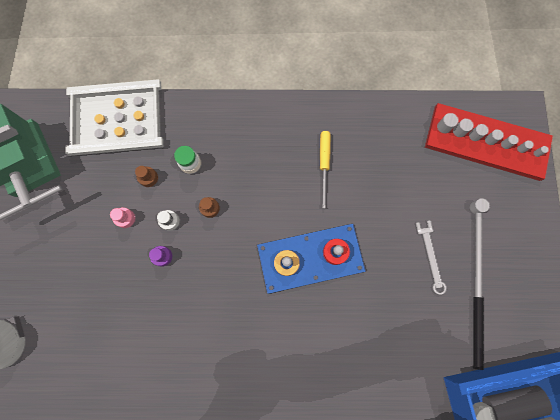

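The top view shows the jig at about (312,258): the brass collar is at (287,262), the left nest, and the red one at (337,251). The aluminium cap is the grey-white one at (168,220). Its purple, pink and brown look-alikes stand around it. Cap is at about (0.590, 0.226) and brass at about (0.487, -0.063). I'll close the fingers along 141° to miss the neighbours.

Emit:
servo_tool(deltas=[[0,[0.028,0.0325,0],[0,0,0]],[0,[0.028,0.0325,0],[0,0,0]],[0,[0.028,0.0325,0],[0,0,0]],[0,[0.028,0.0325,0],[0,0,0]],[0,[0.028,0.0325,0],[0,0,0]],[0,[0.028,0.0325,0],[0,0,0]],[0,[0.028,0.0325,0],[0,0,0]],[0,[0.028,0.0325,0],[0,0,0]],[0,[0.028,0.0325,0],[0,0,0]],[0,[0.028,0.0325,0],[0,0,0]],[0,[0.028,0.0325,0],[0,0,0]],[0,[0.028,0.0325,0],[0,0,0]]], newtons=80)

```text
time_s: 2.3
ee_pos: [0.5486, -0.2496, 0.2315]
ee_rot: [0.0, 0.987, 0.159, 0.0]
contact_force: [0.8, -0.0, 0.3]
grip_width: 0.0857
grip_force: 0.0
```

Emit:
servo_tool(deltas=[[0,[0.002,0.04,0],[0,0,3]],[0,[0.002,0.04,0],[0,0,3]],[0,[0.002,0.04,0],[0,0,3]],[0,[0.002,0.04,0],[0,0,3]],[0,[0.002,0.04,0],[0,0,3]],[0,[0.002,0.04,0],[0,0,3]],[0,[0.002,0.04,0],[0,0,3]],[0,[0.002,0.04,0],[0,0,3]],[0,[0.002,0.04,0],[0,0,3]],[0,[0.002,0.04,0],[0,0,3]],[0,[0.002,0.04,0],[0,0,3]],[0,[0,0,0],[0,0,0]]])

```text
time_s: 3.5
ee_pos: [0.5686, 0.1963, 0.2314]
ee_rot: [-0.002, 0.899, 0.437, 0.001]
contact_force: [-0.4, -0.1, -0.7]
grip_width: 0.0858
grip_force: 0.0
```

Run:
```python
from h import *
np.set_printoptions(precision=4,suppress=True)
ci=bot.camera_info('wrist'); im=bot.grab_frame('wrist'); cv2.imwrite('pics/w1.png',im[:,:,::-1])
print(bot.get_obs()['ee_pos'],ci['position'])
for f in (bot.mark_of,):
    for t in ['cap']:
        for d in f(t,'wrist'):
            P=w('wrist',d['at'],ci); print(t,round(d['p'],2),P,pix('wrist',P,ci).round())
for d in bot.cut_out('cap','wrist'):
    m=d['mask']; v,u=np.nonzero(m); print(d['p'],u.min(),u.max(),v.min(),v.max(),u.mean(),v.mean(),im[m].mean(0))
```

```text
[0.569  0.1926 0.2312] [0.6125 0.2506 0.3737]
cap 0.89 [0.7035 0.2788 0.0018] [326.  44.]
cap 0.75 [ 0.5887  0.2261 -0.0029] [273. 148.]
cap 0.67 [ 0.505   0.2384 -0.0023] [214. 183.]
cap 0.61 [ 0.6226  0.1292 -0.0039] [342. 193.]
cap 0.58 [0.5995 0.3351 0.0015] [220.  64.]
0.93 190 233 166 208 211.23529411764707 187.394861392833 [161.4496  78.7701 188.2502]
0.89 193 240 37 88 216.23253442121367 62.47322794492606 [224.6354 156.206  183.1224]
0.82 255 296 128 171 275.57202797202797 149.64615384615385 [236.5993 235.4566 233.7972]
0.61 300 347 8 64 323.6027658559847 35.91463996185026 [157.7148  98.135   59.5517]
0.56 327 368 176 219 348.27054794520546 197.69794520547944 [163.5596  99.4329  57.3329]
```

View pics/w1.png

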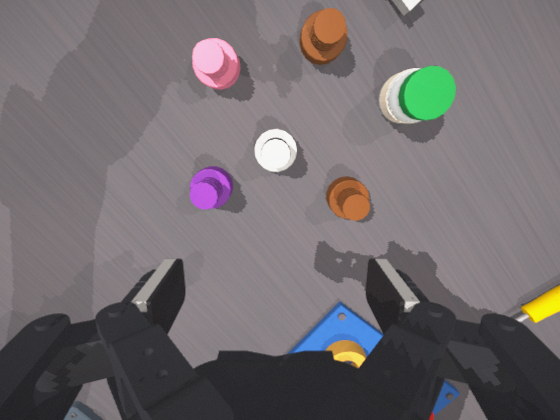

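Picture: the aluminium cap is at (275,150), with the purple (210,188), brown (348,198) and pink (216,62) ones around it. All the views agree on (0.590, 0.226). Next I centre over it, descend and grip the hub above the skirt.

Emit:
servo_tool(deltas=[[0,[0.01,0.018,0],[0,0,0]],[0,[0.01,0.018,0],[0,0,0]],[0,[0,0,-0.03],[0,0,0]],[0,[0,0,-0.03],[0,0,0]],[0,[0,0,-0.03],[0,0,0]],[0,[0,0,-0.02],[0,0,0]],[0,[0,0,0],[0,0,0]],[0,[0,0,0],[0,0,0]]])

```text
time_s: 4.45
ee_pos: [0.5901, 0.2237, 0.1218]
ee_rot: [0.0, 0.902, 0.432, -0.0]
contact_force: [-0.7, 0.0, 0.7]
grip_width: 0.0856
grip_force: 0.0
```

Run:
```python
from h import *
np.set_printoptions(precision=4,suppress=True)
ci=bot.camera_info('wrist'); o=bot.get_obs(); im=bot.grab_frame('wrist'); cv2.imwrite('pics/w2.png',im[:,:,::-1])
print(o['ee_pos'],o['ee_rot'])
for d in bot.mark_of('cap','wrist'):
    P=w('wrist',d['at'],ci); print(round(d['p'],2),P,pix('wrist',P,ci).round())
print(pix('wrist',[.59,.226,.058],ci),pix('wrist',[.59,.226,.025],ci))
```

```text
[0.5901 0.2237 0.1218] [ 0.0003  0.902   0.4317 -0.0001]
0.98 [ 0.5051  0.2374 -0.0026] [194. 244.]
0.81 [ 0.5992  0.3381 -0.0027] [194.  87.]
0.68 [0.7049 0.281  0.0025] [343.  56.]
0.67 [0.592  0.2279 0.0018] [273. 196.]
0.6 [0.6213 0.1313 0.0022] [363. 256.]
[271.9255 219.4037] [272.3069 206.4741]
```

View pics/w2.png

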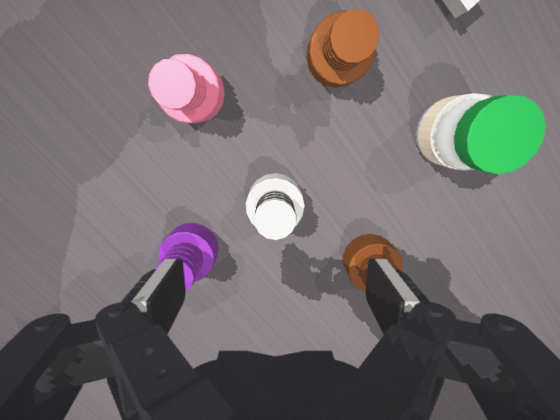

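The black bands on the hub confirm that this is the cap: skirt at (275,206), hub top at (275,219). It needs about +2 mm in x.

Emit:
servo_tool(deltas=[[0,[0.002,0.001,-0.022],[0,0,0]],[0,[0,0,-0.02],[0,0,0]],[0,[0,0,-0.02],[0,0,0]],[0,[0,0,-0.02],[0,0,0]],[0,[0,0,-0.01],[0,0,0]],[0,[0,0,0],[0,0,0]],[160,[0,0,0],[0,0,0]],[160,[0,0,0],[0,0,0]],[255,[0,0,0],[0,0,0]],[255,[0,0,0],[0,0,0]],[255,[0,0,0],[0,0,0]],[255,[0,0,0],[0,0,0]],[255,[0,0,0],[0,0,0]]], newtons=80)

```text
time_s: 5.85
ee_pos: [0.5919, 0.2262, 0.0303]
ee_rot: [0.0, 0.902, 0.433, 0.001]
contact_force: [-1.4, -1.4, 6.9]
grip_width: 0.0279
grip_force: 78.4
```

Emit:
servo_tool(deltas=[[255,[0,0,0.01],[0,0,0]],[255,[0,0,0.02],[0,0,0]],[255,[0,0,0.03],[0,0,0]],[255,[0,0,0.03],[0,0,0]],[255,[0,0,0.02],[0,0,0]],[255,[0,0,0],[0,0,0]],[255,[0,0,0],[0,0,0]]])

```text
time_s: 6.55
ee_pos: [0.5915, 0.2259, 0.1395]
ee_rot: [0.0, 0.902, 0.433, 0.0]
contact_force: [0.1, 0.8, -2.1]
grip_width: 0.0281
grip_force: 78.9
```

Run:
```python
from h import *
np.set_printoptions(precision=4,suppress=True)
ci=bot.camera_info('wrist'); o=bot.get_obs(); im=bot.grab_frame('wrist'); cv2.imwrite('pics/w3.png',im[:,:,::-1])
print(o['ee_pos'],o['contact_force'],o['grip_width'],o['torque'])
for d in bot.mark_of('cap','wrist'):
    P=w('wrist',d['at'],ci); print(round(d['p'],2),P,pix('wrist',P,ci).round())
```

```text
[0.5915 0.2259 0.1395] [ 0.1061  0.8345 -2.0903] 0.028109924480098802 [-0.0101  0.0209 -0.0037]
0.96 [ 0.5079  0.2391 -0.0013] [200. 237.]
0.75 [0.5895 0.224  0.11  ] [273. 244.]
0.75 [0.6002 0.3365 0.0006] [201.  92.]
0.65 [ 0.6249  0.1291 -0.0014] [361. 249.]
0.58 [0.7048 0.2798 0.0006] [339.  65.]
```

View pics/w3.png

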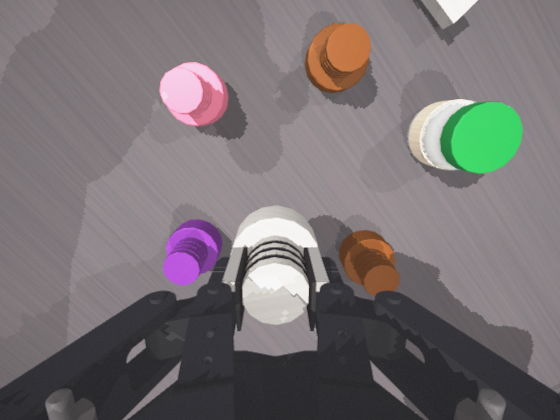

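The cap is held, hub at (275,290), and its rim is 30 mm below the TCP. Next I move behind the brass plunger and look at it from close by.

Emit:
servo_tool(deltas=[[255,[-0.0137,-0.0331,0.01],[0,0,0]],[255,[-0.0137,-0.0331,0.01],[0,0,0]],[255,[-0.0137,-0.0331,0.01],[0,0,0]],[255,[-0.0137,-0.0331,0.01],[0,0,0]],[255,[-0.0137,-0.0331,0.01],[0,0,0]],[255,[-0.0137,-0.0331,0],[0,0,0]],[255,[-0.0137,-0.0331,0],[0,0,0]],[255,[-0.0137,-0.0331,0],[0,0,0]],[255,[-0.0137,-0.0331,0],[0,0,0]],[255,[-0.0137,-0.0331,0],[0,0,0]],[255,[0,0,0],[0,0,0]],[255,[0,0,0],[0,0,0]]], newtons=100)

```text
time_s: 7.85
ee_pos: [0.4539, -0.1055, 0.1886]
ee_rot: [-0.001, 0.902, 0.432, -0.001]
contact_force: [0.9, 1.0, -1.3]
grip_width: 0.0276
grip_force: 98.6
```

Run:
```python
from h import *
np.set_printoptions(precision=4,suppress=True)
ci=bot.camera_info('wrist'); o=bot.get_obs(); im=bot.grab_frame('wrist')
print(o['ee_pos'],o['contact_force'],o['grip_width'],o['torque'])
for t in ['brass_top','collar_brass','nest_left','cap','collar_red']:
  for d in bot.mark_of(t,'wrist'):
    P=w('wrist',d['at'],ci); print(t,round(d['p'],2),P,pix('wrist',P,ci).round())
for c,n in (((0,0,255),36),((0,255,0),75)):
    u=pix('wrist',[.4876,-.0631,n/1000],ci); print(n,u); cv2.drawMarker(im,tuple(int(x) for x in u),c[::-1],0,8,1)
cv2.imwrite('pics/w4.png',im[:,:,::-1])
```

```text
[ 0.4539 -0.1055  0.1886] [ 0.9166  1.0338 -1.3245] 0.027613531753559434 [ 0.0729 -0.0155  0.0093]
brass_top 0.68 [ 0.5142 -0.1796  0.0121] [361. 205.]
brass_top 0.6 [ 0.4924 -0.0632  0.0376] [278. 133.]
collar_brass 0.64 [ 0.4848 -0.0676  0.0145] [275. 140.]
cap 0.77 [ 0.4512 -0.1049  0.1569] [270. 241.]
collar_red 0.8 [ 0.5134 -0.1794  0.0116] [361. 206.]
36 [274.1298 135.9589]
75 [273.9242 138.6688]
```

View pics/w4.png

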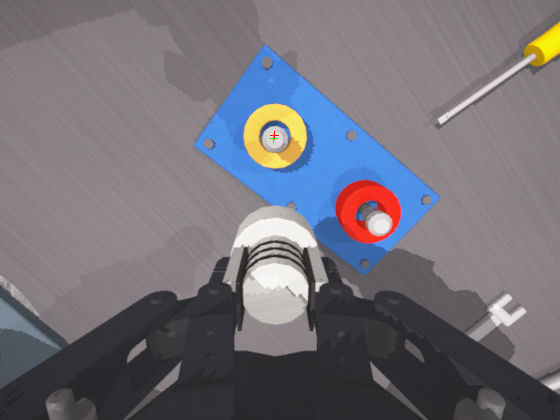

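The markers at my estimate, (274,136), fall on the collar centre (275,137) and on the plunger tip, so (0.4876, -0.0631) is confirmed. I'll move over it and down to just above the plunger's head.

Emit:
servo_tool(deltas=[[255,[0.0117,0.0145,0],[0,0,0]],[255,[0.0117,0.0145,0],[0,0,0]],[255,[0.0117,0.0145,0],[0,0,0]],[255,[0,0,0],[0,0,0]],[255,[0,0,-0.025],[0,0,0]],[255,[0,0,-0.025],[0,0,0]],[255,[0,0,-0.02],[0,0,0]],[255,[0,0,0],[0,0,0]],[255,[0,0,0],[0,0,0]]])

```text
time_s: 9.05
ee_pos: [0.4896, -0.0615, 0.1195]
ee_rot: [-0.0, 0.902, 0.433, -0.0]
contact_force: [0.7, -0.4, -1.5]
grip_width: 0.0279
grip_force: 98.8
```

Run:
```python
from h import *
np.set_printoptions(precision=4,suppress=True)
o=bot.get_obs(); print(o['ee_pos'],o['contact_force'],o['torque'])
out=[]
for c in ('scene','top'):
    im=bot.grab_frame(c); ci=bot.camera_info(c)
    u=pix(c,[.4876,-.0631,.06]).astype(int); x,y=u
    out.append(cv2.resize(im[y-50:y+50,x-50:x+50],(400,400),interpolation=2))
    for d in bot.mark_of('cap',c):
        P=w(c,d['at'])
        if P[2]>.05: print(c,round(d['p'],2),P)
cv2.imwrite('pics/c5.png',np.hstack(out)[:,:,::-1])
```

```text
[ 0.4896 -0.0615  0.1195] [ 0.6718 -0.4415 -1.5287] [-0.0565 -0.0674  0.0192]
scene 0.57 [ 0.491  -0.0656  0.0884]
```

View pics/c5.png

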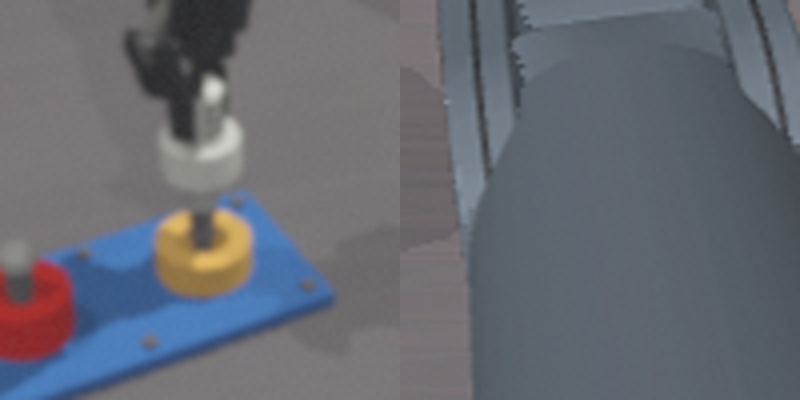

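The left crop shows the cap (202,150) lined up over the plunger and brass collar (205,240). The top view is blocked by the arm. I'll press down in steps and watch the force.

Emit:
servo_tool(deltas=[[255,[0,0,-0.01],[0,0,0]],[255,[0,0,-0.01],[0,0,0]],[255,[0,0,-0.01],[0,0,0]],[255,[0,0,0],[0,0,0]],[255,[0,0,0],[0,0,0]]], newtons=120)

```text
time_s: 9.75
ee_pos: [0.4894, -0.0614, 0.0888]
ee_rot: [-0.0, 0.902, 0.433, -0.001]
contact_force: [0.2, 0.2, -1.4]
grip_width: 0.0269
grip_force: 118.3
```

Emit:
servo_tool(deltas=[[255,[0,0,-0.004],[0,0,0]],[255,[0,0,-0.004],[0,0,0]],[255,[0,0,-0.003],[0,0,0]],[255,[0,0,0],[0,0,0]],[255,[0,0,0],[0,0,0]]])

```text
time_s: 10.25
ee_pos: [0.4901, -0.0615, 0.0785]
ee_rot: [0.0, 0.902, 0.433, 0.0]
contact_force: [0.3, -0.1, 4.3]
grip_width: 0.0267
grip_force: 118.5
```

Emit:
servo_tool(deltas=[[255,[0,0,-0.004],[0,0,0]],[255,[0,0,-0.003],[0,0,0]],[255,[0,0,-0.003],[0,0,0]],[255,[0,0,0],[0,0,0]],[255,[0,0,0],[0,0,0]]])

```text
time_s: 10.75
ee_pos: [0.4901, -0.0615, 0.0687]
ee_rot: [0.0, 0.902, 0.433, 0.0]
contact_force: [-0.1, 0.8, 8.2]
grip_width: 0.0271
grip_force: 118.9
```

Emit:
servo_tool(deltas=[[255,[0,0,-0.001],[0,0,0]],[255,[0,0,-0.001],[0,0,0]],[255,[0,0,0],[0,0,0]],[255,[0,0,0],[0,0,0]]])

```text
time_s: 11.15
ee_pos: [0.4902, -0.0615, 0.0668]
ee_rot: [0.0, 0.902, 0.433, 0.001]
contact_force: [-1.0, -0.4, 8.0]
grip_width: 0.0271
grip_force: 118.9
```

Emit:
servo_tool(deltas=[[255,[0,0,-0.001],[0,0,0]],[255,[0,0,0],[0,0,0]],[255,[0,0,0],[0,0,0]]])

```text
time_s: 11.45
ee_pos: [0.4901, -0.0615, 0.0663]
ee_rot: [0.0, 0.902, 0.433, 0.001]
contact_force: [-2.3, 1.2, 15.8]
grip_width: 0.027
grip_force: 121.8
```

Emit:
servo_tool(deltas=[[255,[0,0,-0.0005],[0,0,0]],[255,[0,0,0],[0,0,0]],[255,[0,0,0],[0,0,0]],[255,[0,0,0],[0,0,0]],[255,[0,0,0],[0,0,0]]])

```text
time_s: 11.95
ee_pos: [0.4901, -0.0614, 0.0663]
ee_rot: [0.001, 0.902, 0.433, 0.001]
contact_force: [-3.5, 1.0, 24.3]
grip_width: 0.0272
grip_force: 122.0
```

Run:
```python
from h import *
np.set_printoptions(precision=4,suppress=True)
im=bot.grab_frame('scene'); x,y=pix('scene',[.4876,-.0631,.05]).astype(int)
cv2.imwrite('pics/c6.png',cv2.resize(im[y-40:y+40,x-50:x+50],(750,600),interpolation=2)[:,:,::-1])
for _ in range(4):
    bot.grab_frame('scene'); o=bot.get_obs(); print(o['ee_pos'],o['contact_force'],o['torque'],o['grip_width'])
```

```text
[ 0.4901 -0.0615  0.0663] [-5.2235 -0.0306 24.6449] [0.178  0.9229 0.0086] 0.02682528692147787
[ 0.4901 -0.0615  0.0663] [-5.4085  0.931  23.7426] [ 0.0889  0.8541 -0.0307] 0.026988768266970994
[ 0.4901 -0.0614  0.0663] [-3.7841  0.7351 25.0874] [ 0.1259  0.9024 -0.0063] 0.026961457323861793
[ 0.4901 -0.0614  0.0663] [-5.5817  1.1625 24.5708] [ 0.0892  0.9124 -0.0069] 0.02707536448546474
```

View pics/c6.png

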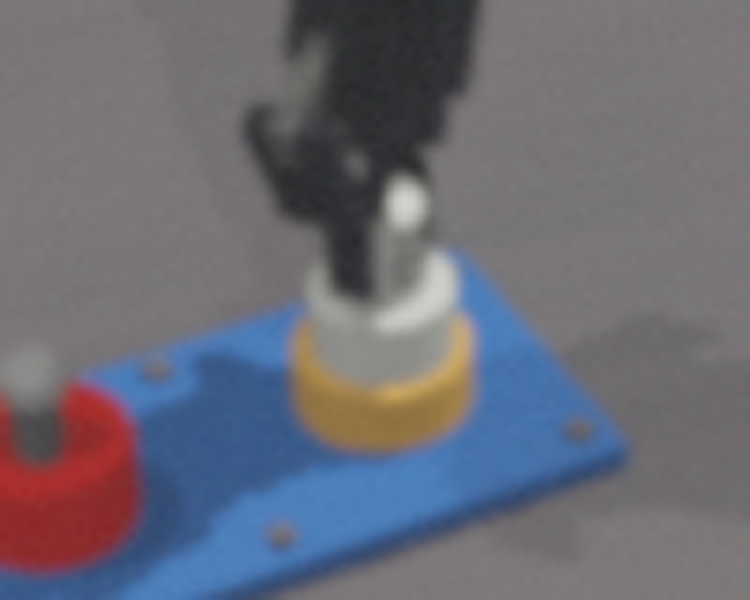

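The picture shows the cap's skirt (382,330) sitting squarely on the brass collar (382,400), with the red plunger untouched. The height has stopped changing against the hard stop, and the push on the collar is about 16 N.

```bash
python3 -c "
from plant import bot
print(bot.job_done())"
```

```text
the job is handed in; nothing more can be done
None
```

I set the aluminium cap over the plunger in the brass collar (the left nest) and pressed it onto the collar with about 16 N; I handed the job in at about 12 s with the arm still holding it there, and the judged result was not reported back.

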